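# Centre the trimmer on its charging puck

## Task

The black trimmer stands off-centre on its white charging puck, so it does not charge. With light fingertip taps low down on its foot, nudge it along until it stands upright in the middle of the puck, its round foot wholly inside the ring printed there, then draw the hand away. Do not pinch or lift it, strike it hard or rock it over, and leave the other things on the ledge where they are.

Things in the scene. Friction and masses are not known exactly. Their poses are not given: they have to be found in the camera images.
- trimmer: Compact black beard trimmer standing upright on the puck, 88 mm high, 100 to 200 g, easily toppled: it stands on six rubber feet on a circle 26 mm across, its mass centre about 40 mm up. Above its round foot a slim body and a steel cutter head with a clear guard comb on each face, all narrower than the foot. Origin: centre of its underside; z up along it.
- trimmer_foot (a point): Centre of the trimmer's round black foot, 9.5 mm above its underside. The foot is 42 mm across, from 3 to 16 mm above the puck's top; being the widest part, it is what an upright finger touches first. Pushed at most 12 mm above the puck's top it slides without tipping; pushed higher it may tip. Friction is 0.5 to 0.7; a push takes under 2 N.
- puck_center (a point): Centre of the flat top of the charging puck: a white round disc 80 mm across and 10 mm thick, fixed to the ledge (this point is 10 mm above the ledge), with a thin grey ring 52 mm in inner diameter printed concentrically on its top. Axes: z up. Nothing else stands within 70 mm of this point.
- comb: Bystander, to be left alone: steel mustache comb, lying flat, 110 x 24 x 4 mm; origin at the middle of its underside, x along its spine
- brush: Bystander, to be left alone: small wooden beard brush lying on its wooden back, 84 x 40 mm, 28 mm high with the bristles upward; origin at the centre of its underside
- oil: Bystander, to be left alone: small brown glass bottle with a black cap, standing, 32 mm across and 75 mm high; origin at the centre of its underside
- tin: Bystander, to be left alone: flat round aluminium tin, 64 mm across and 21 mm high; origin at the centre of its underside
- razor: Bystander, to be left alone: steel safety razor lying down, 90 mm long with a 42 mm wide head, 13 mm high; origin near the middle, on the ledge
- shavebrush: Bystander, to be left alone: shaving brush standing upright, dark wooden handle and pale bristles, 37 mm across and 90 mm high; origin at the centre of its underside
- soap: Bystander, to be left alone: cream bar of soap, 74 x 48 x 24 mm; origin at the centre of its underside

How it is judged:
At the end, for the whole second after the job is handed in: The trimmer stands upright (within 3.5 degrees) and still on the puck's top, the centre of its foot within 5 mm of the puck's centre, which puts the foot wholly inside the printed ring; the other things lie within 15 mm of where they were (horizontal distance between trimmer and puck_center below 0.005 m and z of trimmer in the frame of puck_center between -0.003 and 0.003 m and angle between trimmer's own z axis and vertical below 0.06 rad and linear speed of trimmer below 0.01 m/s and angular speed of trimmer below 0.2 rad/s and distance of each of comb, brush, oil, tin, razor, shavebrush, soap from where it was at the start of the episode below 0.015 m); the robot touches nothing.
It fails at once if the trimmer is lifted: its underside comes 8 mm or more above the puck's top (z of trimmer in the frame of puck_center above 0.008 m).
It fails at once if the trimmer drops off the puck (z of trimmer in the frame of puck_center below -0.005 m).
It fails at once if the trimmer is rocked over by more than 13 degrees (angle between trimmer's own z axis and vertical above 0.227 rad).
It fails at once if the trimmer is pinched, pressed or struck with more than 5 N (contact force between the fingers and trimmer above 5 N).
It fails at once if another thing on the ledge is moved by more than 15 mm (distance of any of comb, brush, oil, tin, razor, shavebrush, soap from where it was at the start of the episode above 0.015 m).
It also fails if it takes over 48 s, if anything falls off the work surface, if the arm or the gripper's body presses on something with over 40 N, if the wrist force passes 120 N, or if a joint passes its speed limit or range.

## Robot

A 7-joint arm with a two-finger parallel gripper is mounted at the origin on the work surface. World frame = base frame: x ahead of the robot, y to its left, z up, the work surface at z = 0. Lengths are in m, angles in rad, forces in N, time in s.
With the tool pointing down it reaches from about 0.4 to 0.85 m from the base axis. Payload 4.5 kg.
Tool frame: the origin (TCP) lies midway between the tips of the shut fingers; the grasp point (between the pads) lies 19 mm behind it; z points along the fingers, y is the line along which they close (so a half turn about z gives the same grasp; the last joint's range is limited). The gripper opens to 88 mm and grips with 3 to 60 N. Pads are 18 mm wide; open, the fingers measure 123 mm over their backs; the gripper's body (75 mm by 187 mm) begins 45 mm behind the grasp point.
Start: joints at [-1.28, 0.689, -0.195, 1.565, 0.157, 0.902, -0.215], TCP at [0.159, 0.605, 0.239] pointing down, gripper open.
Joint ranges: [-3.01, 3.01], [-0.46, 2.08], [-1.47, 1.51], [0.13, 2.56], [-1, 4.14], [0.04, 2.09], [-2.66, 2.66]. Speed limits (rad/s): [2.57, 2.57, 3.14, 3.14, 3.14, 3.14, 3.14].

## Interface

Orientations are given as a unit quaternion [x, y, z, w].
In Python, from plant import r gives the robot as it stands.
- The arm moves only by the tool carry_out, never from a script. Its argument "plan" is a list of rows, each an object with "rot": the turn, a rotation vector about the tool's x, y, z in rad, a list of three; "xyz": the shift along the tool's x, y, z in m, a list of three; "grip": the closure in counts, from 0 (fully open) to 255 (shut). In form: [{"rot": [wx, wy, wz], "xyz": [dx, dy, dz], "grip": grip}, ...]. A call has 1 to 8 rows; each row is the pose to reach, as a shift and turn from the pose commanded when the call began, along the tool's axes at that moment; what a row does not reach only later rows make up. A row lasts 1/12 s, in which the tool goes at most 41.7 mm and 7.16 degrees, less where a joint would pass 70% of its speed; a pose out of reach is approached as far as the arm can. A call with a gripper value outside its range is refused whole. The fingers move at their own pace and stop on an object; "squeeze" is the grip in N (left out, the last holds). Time passes only in rows, so rows that repeat a pose let the fingers close. It gives the time, the measured TCP pose, the force, the opening and the grip force at its end, in the units of the state.
- r.get_state(): the state, without advancing time (a new reading comes with each control period).
- r.snapshot(name): name is "side" or "top" or "wrist"; returns the picture (420x560x3 uint8, red, green, blue); there is no depth.
- r.camera_params(name): a dict with "fx", "fy", "cx", "cy" (pixels), "distortion" ([k1, k2, p1, p2, k3] as OpenCV has them; the pictures are not rectified), "position" and "attitude" of the camera in the world; the wrist camera has in their place "hand_eye" (4x4, takes a point from camera to tool coordinates, whose origin is the TCP and whose axes are the flange's). Camera axes: x right, y down, z forward; pixel columns grow to the right and rows downward; lengths in m; the calibration is good to about 2 mm. A picture is of the moment at which its call begins: read the wrist's pose just before it. camera_params takes no time and is no camera call.
- r.finish_job(): hands the job in; it is judged then, once.
The state is a dict: "clock": time; "q": joint angles; "qd": joint speeds; "joint_torque": joint torques, N m; "tool_pos": TCP position; "eef_rot": TCP orientation; "contact_force": force on the tool from outside, world axes, zero at the start; "moment": the same for the moment, N m; "opening": opening from 0.0 (shut) to 1.0 (fully open); "finger_force": force on a finger pad.
Only numpy, scipy, OpenCV 4.12 (cv2) and the standard library are available. Lean on these libraries where they do the work, as an engineer would, in place of code of your own. Each camera call takes 0.05 s, during which the arm holds its last target. There are 200 camera calls.

## Working session

There is one attempt and no reset: what is moved stays moved. The work goes in short steps, Python scripts to look and compute and a tool call to move; the robot and the scene stay as the last step left them, time stands still between calls to the robot, and variables do not carry over. Pictures are saved under pics/ and viewed, at most 10 in all, crops included, and the job is handed in when it is done.

Besides the shell and the picture viewer there is one more tool, called by a JSON object that holds its "fn" and its "kwargs". carry_out: Moves the arm, as the interface text tells. Its arguments: {"type":"object","properties":{"plan":{"type":"array"},"squeeze":{"type":"number"}},"required":["plan"]}

```bash
mkdir -p pics; python3 - <<'E'
from plant import r
import cv2
s=r.get_state();print({k:s[k] for k in("clock","tool_pos","eef_rot","opening","contact_force")})
for n in("top","side"):
    cv2.imwrite(f"pics/{n}0.png",r.snapshot(n)[:,:,::-1]);print(n,r.camera_params(n))
print(r.camera_params("wrist"))
E
```

```text
{'clock': 0.0, 'tool_pos': array([0.1586063 , 0.60389869, 0.23790598]), 'eef_rot': array([ 1.27990664e-01,  9.91774956e-01, -9.07321783e-04, -5.86968566e-05]), 'opening': 0.9993602020327182, 'contact_force': array([-0.17728053, -0.40622925,  0.37128196])}
top {'fx': 407.3735301613524, 'fy': 407.3735301613524, 'cx': 271.9286505967438, 'cy': 203.49675373803538, 'distortion': array([-0.12211578,  0.        ,  0.        ,  0.        ,  0.        ]), 'position': array([0.48980875, 0.01412427, 0.74808682]), 'attitude': array([-0.70133042,  0.71109109, -0.02689592,  0.04197269])}
side {'fx': 484.5854179497636, 'fy': 484.5854179497636, 'cx': 278.26143900724617, 'cy': 210.2321283645031, 'distortion': array([-0.08733452,  0.        ,  0.        ,  0.        ,  0.        ]), 'position': array([0.52438333, 0.70028976, 0.58871416]), 'attitude': array([-0.02041612,  0.90099689, -0.43304508,  0.01611649])}
{'fx': 301.6047740765183, 'fy': 301.6047740765183, 'cx': 279.80019517299576, 'cy': 208.8084125765046, 'distortion': array([-0.00963716,  0.        ,  0.        ,  0.        ,  0.        ]), 'hand_eye': array([[-1.97813312e-04, -9.65136234e-01, -2.61747992e-01,
         6.55699076e-02],
       [ 9.99999706e-01,  3.03279356e-06, -7.66922072e-04,
         1.58967684e-04],
       [ 7.40978108e-04, -2.61748067e-01,  9.65135949e-01,
        -1.47247830e-01],
       [ 0.00000000e+00,  0.00000000e+00,  0.00000000e+00,
         1.00000000e+00]])}
```

View pics/top0.png

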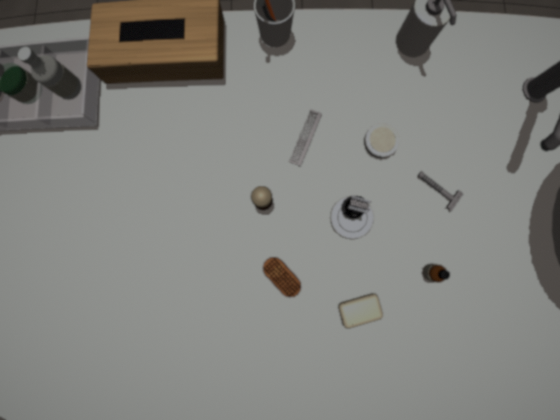

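View pics/side0.png

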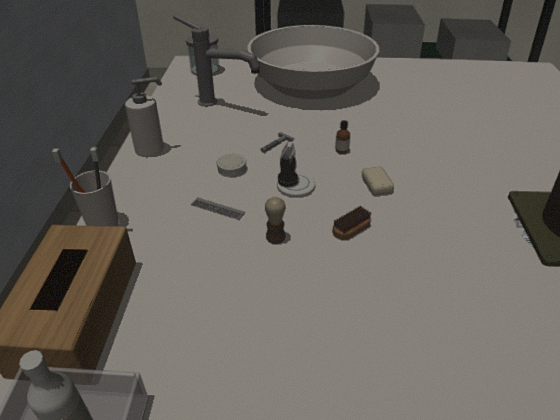

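The top view shows the puck at about (352,218), with the trimmer foot around (351,207), off-centre towards +x (up in the image). The bystanders are well clear of it. The side view shows the trimmer upright on the puck at about (290,182). Next I'll measure both more closely.

```bash
cat > h.py <<'E'
import numpy as np, cv2
from plant import r
from scipy.spatial.transform import Rotation as R
def cam(n):
    p=r.camera_params(n);K=np.array([[p['fx'],0,p['cx']],[0,p['fy'],p['cy']],[0,0,1]])
    if n=='wrist':
        s=r.get_state();T=np.eye(4);T[:3,:3]=R.from_quat(s['eef_rot']).as_matrix();T[:3,3]=s['tool_pos'];T=T@p['hand_eye']
    else:
        T=np.eye(4);T[:3,:3]=R.from_quat(p['attitude']).as_matrix();T[:3,3]=p['position']
    return K,p['distortion'],T
def plane(c,uv,z):
    K,d,T=c;n=cv2.undistortPoints(np.float64(uv).reshape(-1,1,2),K,d).reshape(-1,2)
    D=np.c_[n,np.ones(len(n))]@T[:3,:3].T;return T[:3,3]+D*((z-T[2,3])/D[:,2])[:,None]
def proj(c,P):
    K,d,T=c;Q=(np.float64(P).reshape(-1,3)-T[:3,3])@T[:3,:3]
    return cv2.projectPoints(Q,np.zeros(3),np.zeros(3),K,d)[0].reshape(-1,2)
E
python3 - <<'E'
from h import *
c=cam('top');im=cv2.imread('pics/top0.png')
print('puck,foot',plane(c,[[352,218]],.01)[0].round(4),plane(c,[[351,208]],.026)[0].round(4))
for n,uv in dict(comb=(305,138),tin=(382,141),razor=(440,190),shave=(263,205),brush=(282,277),soap=(361,310),oil=(430,273)).items(): print(n,plane(c,[uv],.01)[0,:2].round(3))
x=cv2.resize(im[170:260,300:400],None,fx=6,fy=6,interpolation=cv2.INTER_CUBIC);cv2.imwrite('pics/c.png',x)
s=r.get_state();print(R.from_quat(s['eef_rot']).as_matrix().round(3))
E
```

```text
puck,foot [ 0.5335 -0.1156  0.01  ] [ 0.5504 -0.1116  0.026 ]
comb [ 0.683 -0.033]
tin [ 0.676 -0.177]
razor [ 0.583 -0.282]
shave [0.56  0.046]
brush [0.429 0.013]
soap [ 0.368 -0.128]
oil [ 0.431 -0.256]
[[-0.967  0.254 -0.   ]
 [ 0.254  0.967 -0.002]
 [-0.    -0.002 -1.   ]]
```

View pics/c.png

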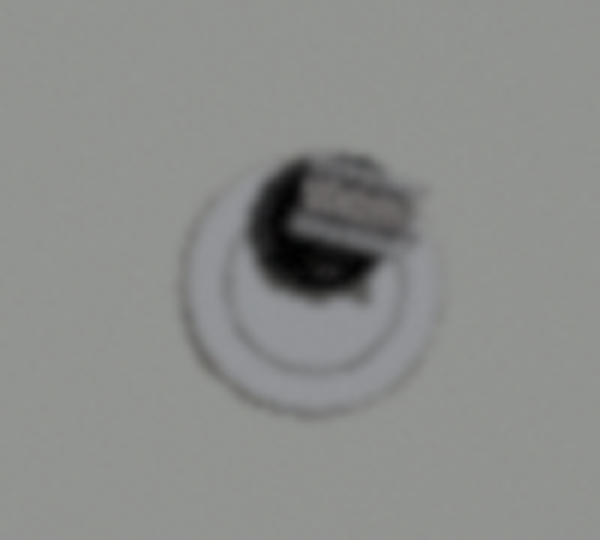

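The crop puts the ring centre at full-image (352.5,217.7) and the foot centre near (353.3,207.7). That places the foot about 17 mm off, almost purely along +x, so it has to be pushed towards −x. I'll carry the hand to the far side of the trimmer.

{"fn": "carry_out", "kwargs": {"plan": [{"rot": [0,0,-0.08],"xyz": [-0.03,-0.025,0],"grip": 255},{"rot": [0,0,-0.16],"xyz": [-0.06,-0.05,0],"grip": 255},{"rot": [0,0,-0.257],"xyz": [-0.09,-0.08,0],"grip": 255},{"rot": [0,0,-0.257],"xyz": [-0.12,-0.108,0],"grip": 255},{"rot": [0,0,-0.257],"xyz": [-0.15,-0.136,0],"grip": 255},{"rot": [0,0,-0.257],"xyz": [-0.18,-0.164,0],"grip": 255},{"rot": [0,0,-0.257],"xyz": [-0.205,-0.19,0],"grip": 255},{"rot": [0,0,-0.257],"xyz": [-0.23,-0.21,0],"grip": 255}]}}

```text
clock: 0.77
tool_pos: [0.3283, 0.3397, 0.2385]
eef_rot: [0.0, 1.0, -0.001, -0.0]
contact_force: [0.9, 0.7, 0.1]
opening: 0.423
finger_force: 0.0
```

{"fn": "carry_out", "kwargs": {"plan": [{"rot": [0,0,0],"xyz": [-0.02,-0.03,0],"grip": 255},{"rot": [0,0,0],"xyz": [-0.04,-0.06,0],"grip": 255},{"rot": [0,0,0],"xyz": [-0.06,-0.09,0],"grip": 255},{"rot": [0,0,0],"xyz": [-0.08,-0.12,0],"grip": 255},{"rot": [0,0,0],"xyz": [-0.1,-0.15,0],"grip": 255},{"rot": [0,0,0],"xyz": [-0.12,-0.18,0],"grip": 255},{"rot": [0,0,0],"xyz": [-0.14,-0.21,0],"grip": 255},{"rot": [0,0,0],"xyz": [-0.15,-0.23,0],"grip": 255}]}}

```text
clock: 1.43
tool_pos: [0.4799, 0.1091, 0.2384]
eef_rot: [0.002, 1.0, -0.001, 0.0]
contact_force: [0.6, 0.4, -0.8]
opening: 0.005
finger_force: 0.0
```

{"fn": "carry_out", "kwargs": {"plan": [{"rot": [0,0,0],"xyz": [-0.02,-0.03,0],"grip": 255},{"rot": [0,0,0],"xyz": [-0.04,-0.06,0],"grip": 255},{"rot": [0,0,0],"xyz": [-0.06,-0.09,0],"grip": 255},{"rot": [0,0,0],"xyz": [-0.08,-0.12,0],"grip": 255},{"rot": [0,0,0],"xyz": [-0.1,-0.15,0],"grip": 255},{"rot": [0,0,0],"xyz": [-0.12,-0.18,0],"grip": 255},{"rot": [0,0,0],"xyz": [-0.14,-0.21,0],"grip": 255},{"rot": [0,0,0],"xyz": [-0.15,-0.23,0],"grip": 255}]}}

```text
clock: 2.1
tool_pos: [0.6294, -0.1213, 0.238]
eef_rot: [0.002, 1.0, -0.001, 0.0]
contact_force: [-0.3, -0.1, -0.7]
opening: 0.002
finger_force: 0.0
```

{"fn": "carry_out", "kwargs": {"plan": [{"rot": [0,0.1,0],"xyz": [0,0.0,0.02],"grip": 255},{"rot": [0,0.2,0],"xyz": [0,0.002,0.04],"grip": 255},{"rot": [0,0.3,0],"xyz": [0,0.004,0.06],"grip": 255},{"rot": [0,0.4,0],"xyz": [0,0.005,0.08],"grip": 255},{"rot": [0,0.5,0],"xyz": [0,0.005,0.1],"grip": 255},{"rot": [0,0.5,0],"xyz": [0,0.005,0.1],"grip": 255},{"rot": [0,0.5,0],"xyz": [0,0.005,0.1],"grip": 255}]}}

```text
clock: 2.68
tool_pos: [0.6264, -0.1112, 0.1342]
eef_rot: [-0.001, 0.968, 0.0, -0.25]
contact_force: [-1.5, -0.8, 1.0]
opening: 0.006
finger_force: 0.0
```

```bash
python3 - <<'E'
from h import *
c=cam('wrist');cv2.imwrite('pics/w1.png',r.snapshot('wrist')[:,:,::-1]);np.savez('w1.npz',K=c[0],d=c[1],T=c[2])
print(c[2].round(3))
print(proj(c,[[.5335,-.1156,.01],[.5504,-.115,.026]]).round(0))
E
```

```text
[[-0.001  0.971 -0.239  0.64 ]
 [ 1.     0.001  0.    -0.112]
 [ 0.    -0.239 -0.971  0.296]
 [ 0.     0.     0.     1.   ]]
[[276. 174.]
 [276. 185.]]
```

View pics/w1.png

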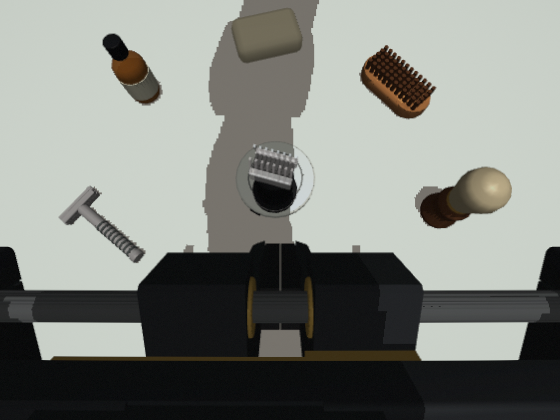

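The wrist view shows the puck around (275,178), the trimmer foot's near arc down to about y=213, and the shut fingertips at about (280,245). I'll enlarge the puck area.

```bash
python3 - <<'E'
import cv2
im=cv2.imread('pics/w1.png')
cv2.imwrite('pics/w1c.png',cv2.convertScaleAbs(cv2.resize(im[130:230,220:330],None,fx=6,fy=6,interpolation=cv2.INTER_CUBIC),alpha=1.1))
E
```

```text
(no output)
```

View pics/w1c.png

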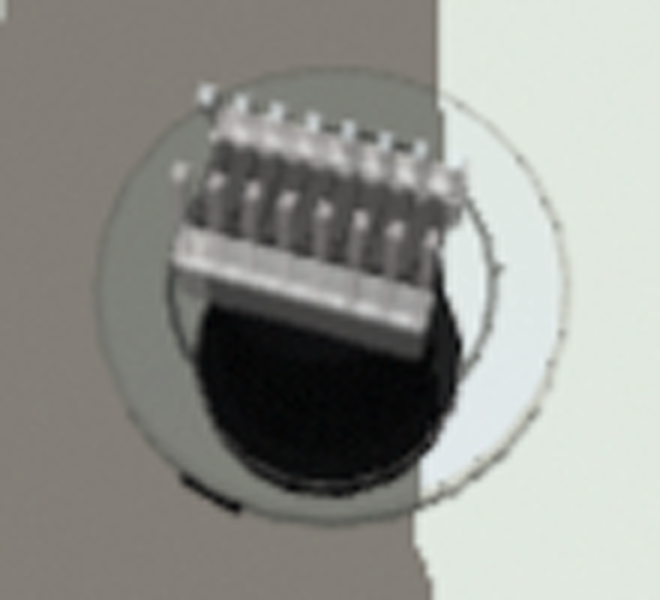

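```bash
cat >> h.py <<'E'
from scipy.optimize import least_squares
def fit(P): 
    P=np.asarray(P)[:,:2];s=least_squares(lambda v:np.hypot(*(P-v[:2]).T)-v[2],[*P.mean(0),.03]).x;return s.round(4)
E
python3 - <<'E'
from h import *
d=np.load('w1.npz');c=(d['K'],d['d'],d['T'])
f=lambda u:np.float64(u)/6-.4+np.array([220,130])
print('puck',fit(plane(c,f([[96,285],[571,290],[333,66],[160,452],[510,140],[165,140]]),.01)))
print('ring',fit(plane(c,f([[166,280],[498,265],[462,193],[190,350],[472,370]]),.01)))
g=cv2.cvtColor(cv2.imread('pics/w1.png'),cv2.COLOR_BGR2GRAY)[130:230,220:330]
n,l,st,ce=cv2.connectedComponentsWithStats((g<45).astype(np.uint8))
i=1+np.argmax(st[1:,4]);print(st[i]);m=(l==i)
pts=[]
for y in range(191-130,214-130):
    xs=np.where(m[y])[0]
    if len(xs):pts+=[[xs[0]-.5+220,y+130],[xs[-1]+.5+220,y+130]]
    if y%4==0 and len(xs):print(y+130,xs[0]+220,xs[-1]+220)
pts=np.array(pts)
print('foot mid rows z=.026',fit(plane(c,pts[:22],.026)),' low rows z=.013',fit(plane(c,pts[-14:],.013)),'all@.02',fit(plane(c,pts,.02)))
print(plane(c,[[275,212.5]],.013))
s=r.get_state();print(s['tool_pos'],s['contact_force'],proj(c,[s['tool_pos']]))
E
```

```text
puck [ 0.5373 -0.116   0.0398]
ring [ 0.5364 -0.1161  0.0273]
[ 32  47  45  36 987]
194 254 295
198 255 293
202 257 290
206 260 288
210 266 283
foot mid rows z=.026 [ 0.5546 -0.1167  0.0201]  low rows z=.013 [ 0.5535 -0.1169  0.02  ] all@.02 [ 0.5549 -0.1168  0.02  ]
[[ 0.57401058 -0.1161348   0.013     ]]
[ 0.62767245 -0.11180952  0.13810809] [0.20135747 0.0484625  1.74282926] [[279.24999983 258.57535995]]
```

The puck centre is (0.537, −0.116), with puck radius 39.8 mm and ring radius 27 mm, matching the given sizes. The foot centre is (0.554, −0.117), with its near edge at x≈0.575. So it needs a push of about 17 mm along −x. I'll lower the tilted fingertip behind it, then approach slowly.

{"fn": "carry_out", "kwargs": {"plan": [{"rot": [0,-0.04,0],"xyz": [-0.006,-0.002,0.02],"grip": 255},{"rot": [0,-0.08,0],"xyz": [-0.012,-0.0047,0.045],"grip": 255},{"rot": [0,-0.08,0],"xyz": [-0.019,-0.0047,0.07],"grip": 255},{"rot": [0,-0.08,0],"xyz": [-0.026,-0.0047,0.095],"grip": 255},{"rot": [0,-0.08,0],"xyz": [-0.031,-0.0047,0.11],"grip": 255},{"rot": [0,-0.08,0],"xyz": [-0.034,-0.0047,0.118],"grip": 255},{"rot": [0,-0.08,0],"xyz": [-0.034,-0.0047,0.12],"grip": 255},{"rot": [0,-0.08,0],"xyz": [-0.034,-0.0047,0.12],"grip": 255}]}}

```text
clock: 3.4
tool_pos: [0.6015, -0.1171, 0.0198]
eef_rot: [0.0, 0.978, -0.0, -0.206]
contact_force: [0.2, 0.3, -0.3]
opening: -0.001
finger_force: 0.0
```

```bash
cat > look.py <<'E'
import sys
from h import *
s=r.get_state();print(s['clock'],s['tool_pos'].round(4),R.from_quat(s['eef_rot']).as_matrix().round(3).tolist(),s['contact_force'].round(2))
c=cam('wrist');im=r.snapshot('wrist')[:,:,::-1];n=sys.argv[1];np.savez(n,K=c[0],d=c[1],T=c[2]);cv2.imwrite(f'pics/{n}.png',im)
t=cam('top');cv2.imwrite(f'pics/{n}t.png',r.snapshot('top')[:,:,::-1])
print('puck,foot@.026',proj(c,[[.537,-.116,.01],[.5545,-.1168,.026]]).round(0).tolist())
E
python3 look.py w2; python3 - <<'E'
import cv2;im=cv2.imread('pics/w2.png');cv2.imwrite('pics/w2c.png',cv2.resize(im[60:320,180:400],None,fx=2.3,fy=2.3,interpolation=cv2.INTER_CUBIC))
E
```

```text
3.4 [ 0.6015 -0.1171  0.0198] [[-0.915, 0.0, -0.404], [0.001, 1.0, -0.0], [0.404, -0.001, -0.915]] [ 0.19  0.25 -0.33]
puck,foot@.026 [[282.0, 147.0], [281.0, 167.0]]
```

View pics/w2c.png

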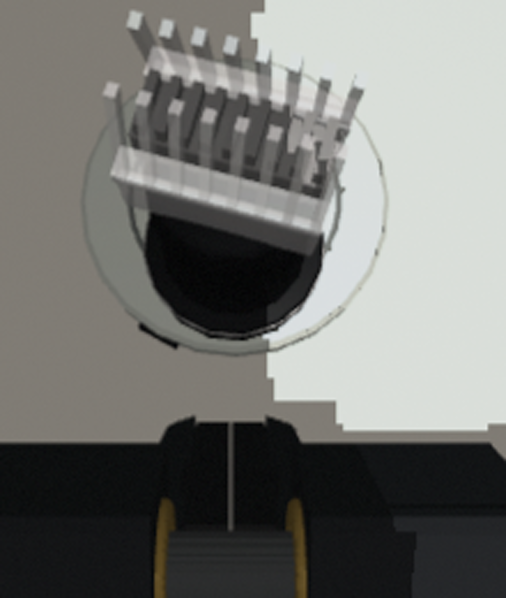

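The crop shows the shut fingertip, front edge at crop (232,422), lined up with the foot, whose centre column is about 235 and near edge is at row 335. The gap is clear. I'll close it slowly.

{"fn": "carry_out", "kwargs": {"plan": [{"rot": [0,0,0],"xyz": [0.0,0,0.0],"grip": 255},{"rot": [0,0,0],"xyz": [0.003,0,0.0013],"grip": 255},{"rot": [0,0,0],"xyz": [0.006,0,0.0027],"grip": 255},{"rot": [0,0,0],"xyz": [0.008,0,0.0036],"grip": 255},{"rot": [0,0,0],"xyz": [0.01,0,0.0045],"grip": 255},{"rot": [0,0,0],"xyz": [0.011,0,0.0049],"grip": 255},{"rot": [0,0,0],"xyz": [0.011,0,0.0049],"grip": 255},{"rot": [0,0,0],"xyz": [0.011,0,0.0049],"grip": 255}]}}

```text
clock: 4.17
tool_pos: [0.5882, -0.1166, 0.0171]
eef_rot: [-0.0, 0.978, 0.0, -0.208]
contact_force: [0.0, 0.1, 0.3]
opening: 0.008
finger_force: 0.0
```

```bash
python3 look.py w3; python3 - <<'E'
from h import *
d=np.load('w3.npz');c=(d['K'],d['d'],d['T'])
g=cv2.cvtColor(cv2.imread('pics/w3.png'),cv2.COLOR_BGR2GRAY).astype(int)
for col in (272,278,284): print(col,list(zip(range(190,256,2),g[190:256:2,col])))
t=r.get_state()['tool_pos'];print(proj(c,[t,t+[-.0082,0,.0037]]))
E
```

```text
4.1667 [ 0.5882 -0.1166  0.0171] [[-0.913, -0.0, -0.408], [-0.0, 1.0, 0.0], [0.408, 0.0, -0.913]] [0.03 0.12 0.32]
puck,foot@.026 [[281.0, 167.0], [280.0, 191.0]]
272 [(190, np.int64(54)), (192, np.int64(17)), (194, np.int64(15)), (196, np.int64(17)), (198, np.int64(17)), (200, np.int64(16)), (202, np.int64(11)), (204, np.int64(9)), (206, np.int64(8)), (208, np.int64(8)), (210, np.int64(3)), (212, np.int64(7)), (214, np.int64(8)), (216, np.int64(8)), (218, np.int64(7)), (220, np.int64(13)), (222, np.int64(17)), (224, np.int64(16)), (226, np.int64(13)), (228, np.int64(23)), (230, np.int64(71)), (232, np.int64(118)), (234, np.int64(112)), (236, np.int64(113)), (238, np.int64(122)), (240, np.int64(122)), (242, np.int64(122)), (244, np.int64(11)), (246, np.int64(11)), (248, np.int64(11)), (250, np.int64(10)), (252, np.int64(9)), (254, np.int64(11))]
278 [(190, np.int64(63)), (192, np.int64(52)), (194, np.int64(13)), (196, np.int64(17)), (198, np.int64(16)), (200, np.int64(16)), (202, np.int64(14)), (204, np.int64(13)), (206, np.int64(6)), (208, np.int64(9)), (210, np.int64(5)), (212, np.
[... 507 characters left out ...]
p.int64(40)), (196, np.int64(18)), (198, np.int64(17)), (200, np.int64(16)), (202, np.int64(15)), (204, np.int64(10)), (206, np.int64(7)), (208, np.int64(7)), (210, np.int64(6)), (212, np.int64(6)), (214, np.int64(6)), (216, np.int64(10)), (218, np.int64(6)), (220, np.int64(8)), (222, np.int64(16)), (224, np.int64(15)), (226, np.int64(15)), (228, np.int64(15)), (230, np.int64(34)), (232, np.int64(113)), (234, np.int64(112)), (236, np.int64(97)), (238, np.int64(122)), (240, np.int64(122)), (242, np.int64(122)), (244, np.int64(10)), (246, np.int64(13)), (248, np.int64(11)), (250, np.int64(12)), (252, np.int64(13)), (254, np.int64(12))]
[[280.4647503  256.74355322]
 [280.47116561 240.87197076]]
```

{"fn": "carry_out", "kwargs": {"plan": [{"rot": [0,0,0],"xyz": [0.0014,0,0.0017],"grip": 255},{"rot": [0,0,0],"xyz": [0.0032,0,0.0025],"grip": 255},{"rot": [0,0,0],"xyz": [0.0046,0,0.0031],"grip": 255},{"rot": [0,0,0],"xyz": [0.006,0,0.0038],"grip": 255},{"rot": [0,0,0],"xyz": [0.0074,0,0.0044],"grip": 255},{"rot": [0,0,0],"xyz": [0.0088,0,0.005],"grip": 255},{"rot": [0,0,0],"xyz": [0.0101,0,0.0056],"grip": 255},{"rot": [0,0,0],"xyz": [0.0114,0,0.0062],"grip": 255}]}}

```text
clock: 4.93
tool_pos: [0.5754, -0.1166, 0.0162]
eef_rot: [-0.0, 0.978, 0.0, -0.208]
contact_force: [1.1, -0.3, 0.4]
opening: 0.009
finger_force: 0.6
```

```bash
cat > meas.py <<'E'
import sys
from h import *
n=sys.argv[1];d=np.load(n+'.npz');c=(d['K'],d['d'],d['T'])
g=cv2.cvtColor(cv2.imread(f'pics/{n}.png'),cv2.COLOR_BGR2GRAY).astype(int)
for col in (270,275,280,285,290):
    b=np.where(g[170:262,col]>38)[0]+170   # bright rows: gap between foot and finger
    b=b[b>205];print(col,b.min() if len(b) else None,b.max() if len(b) else None, plane(c,[[col,b.min()-.5]],.013)[0,:2].round(4) if len(b) else '')
E
python3 look.py w4; for i in w3 w4; do python3 meas.py $i;done
```

```text
4.9333 [ 0.5754 -0.1166  0.0162] [[-0.913, -0.0, -0.407], [-0.0, 1.0, -0.0], [0.407, 0.0, -0.913]] [ 1.09 -0.3   0.41]
puck,foot@.026 [[281.0, 188.0], [280.0, 215.0]]
270 230 243 [ 0.5735 -0.1224]
275 229 243 [ 0.573  -0.1196]
280 230 261 [ 0.5735 -0.1169]
285 231 243 [ 0.5741 -0.1141]
290 228 243 [ 0.5724 -0.1113]
270 206 243 [ 0.5475 -0.1224]
275 206 243 [ 0.5475 -0.1196]
280 206 261 [ 0.5475 -0.1168]
285 206 243 [ 0.5475 -0.1141]
290 206 243 [ 0.5475 -0.1113]
```

```bash
python3 - <<'E'
import cv2;im=cv2.imread('pics/w4.png');cv2.imwrite('pics/w4c.png',cv2.resize(im[90:270,215:345],None,fx=3.3,fy=3.3,interpolation=cv2.INTER_CUBIC))
E
```

```text
(no output)
```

View pics/w4c.png

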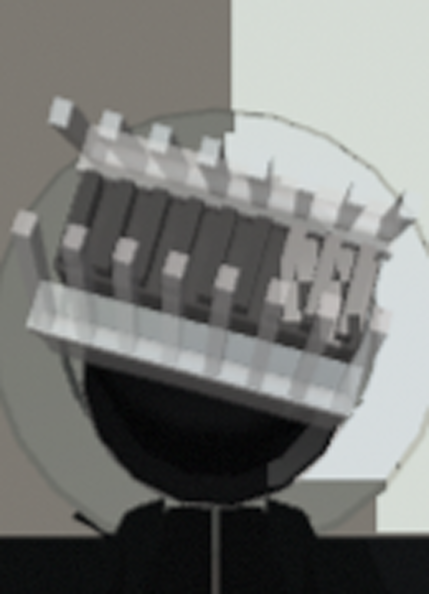

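The crop shows the fingertip touching the foot squarely in the middle, with the trimmer upright. About 10 mm remains. I'll push 8 mm, draw back and measure.

{"fn": "carry_out", "kwargs": {"plan": [{"rot": [0,0,0],"xyz": [0.0013,0,0.0006],"grip": 255},{"rot": [0,0,0],"xyz": [0.0026,0,0.0012],"grip": 255},{"rot": [0,0,0],"xyz": [0.0039,0,0.0018],"grip": 255},{"rot": [0,0,0],"xyz": [0.005,0,0.0022],"grip": 255},{"rot": [0,0,0],"xyz": [0.006,0,0.0027],"grip": 255},{"rot": [0,0,0],"xyz": [0.0068,0,0.003],"grip": 255},{"rot": [0,0,0],"xyz": [0.0073,0,0.0033],"grip": 255},{"rot": [0,0,0],"xyz": [0.0073,0,0.0033],"grip": 255}]}}

```text
clock: 5.7
tool_pos: [0.5671, -0.1167, 0.016]
eef_rot: [-0.0, 0.978, 0.0, -0.209]
contact_force: [0.5, 0.0, 0.1]
opening: 0.003
finger_force: 0.4
```

{"fn": "carry_out", "kwargs": {"plan": [{"rot": [0,0,0],"xyz": [-0.003,0,-0.0013],"grip": 255},{"rot": [0,0,0],"xyz": [-0.008,0,-0.0036],"grip": 255},{"rot": [0,0,0],"xyz": [-0.016,0,-0.007],"grip": 255},{"rot": [0,0,0],"xyz": [-0.022,0,-0.01],"grip": 255},{"rot": [0,0,0],"xyz": [-0.022,0,-0.01],"grip": 255},{"rot": [0,0,0],"xyz": [-0.022,0,-0.01],"grip": 255},{"rot": [0,0,0],"xyz": [-0.022,0,-0.01],"grip": 255}]}}

```text
clock: 6.28
tool_pos: [0.591, -0.1166, 0.0161]
eef_rot: [-0.0, 0.978, -0.0, -0.209]
contact_force: [-0.3, 0.6, 0.1]
opening: 0.0
finger_force: 0.0
```

```bash
python3 look.py w5; sed -i 's/b>205/b>int(sys.argv[2])/' meas.py; python3 meas.py w5 195; python3 - <<'E'
import cv2;im=cv2.imread('pics/w5.png');cv2.imwrite('pics/w5c.png',cv2.resize(im[85:250,210:350],None,fx=3.6,fy=3.6,interpolation=cv2.INTER_CUBIC))
E
```

```text
6.2833 [ 0.591  -0.1166  0.0161] [[-0.913, -0.0, -0.409], [-0.0, 1.0, -0.0], [0.409, 0.0, -0.913]] [-0.33  0.61  0.11]
puck,foot@.026 [[281.0, 162.0], [280.0, 185.0]]
270 199 243 [ 0.5591 -0.1224]
275 196 243 [ 0.5574 -0.1196]
280 196 261 [ 0.5574 -0.1168]
285 200 243 [ 0.5596 -0.1141]
290 196 243 [ 0.5574 -0.1113]
```

View pics/w5c.png

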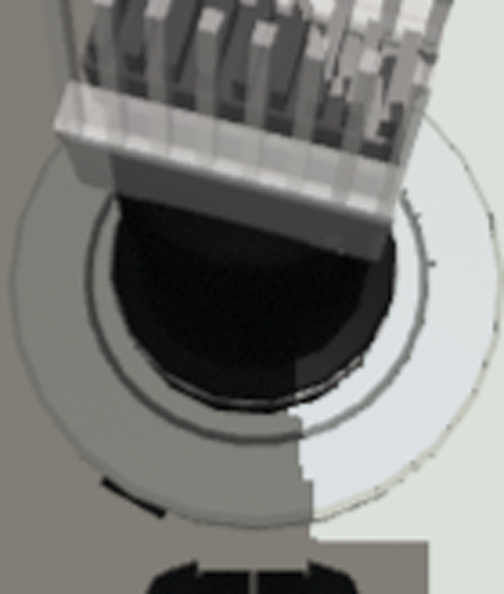

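The foot is now inside the ring, centred left to right. Its near edge is at about crop row 410 and the ring's near inner edge at 436. I'll compute the residual along x relative to the ring.

```bash
python3 - <<'E'
from h import *
d=np.load('w5.npz');c=(d['K'],d['d'],d['T'])
f=lambda u:np.float64(u)/3.6-.36+np.array([210,85])
print('ring',fit(plane(c,f([[89,275],[427,275],[258,439],[130,385],[385,385]]),.01)))
print('puck',fit(plane(c,f([[12,270],[500,270],[258,524],[75,440],[445,440]]),.01)), fit(plane(c,f([[258,524],[75,440],[445,440]]),.0)))
for z in (.013,.016,.026):print('foot near edge',z,plane(c,f([[254,410]]),z)[0].round(4))
print('foot sides',plane(c,f([[112,275],[396,275]]),.026).round(4))
E
```

```text
ring [ 0.5361 -0.1161  0.0272]
puck [ 0.5371 -0.1162  0.0392] [ 0.5348 -0.1157  0.0408]
foot near edge 0.013 [ 0.5591 -0.1167  0.013 ]
foot near edge 0.016 [ 0.5597 -0.1167  0.016 ]
foot near edge 0.026 [ 0.5616 -0.1167  0.026 ]
foot sides [[ 0.5416 -0.1374  0.026 ]
 [ 0.5416 -0.0961  0.026 ]]
```

The foot centre is now at about (0.538, −0.1167) against the ring at (0.5365, −0.116). That leaves roughly 1.5 mm, well inside the 5 mm limit. I'll draw the hand away.

{"fn": "carry_out", "kwargs": {"plan": [{"rot": [0,0,0],"xyz": [-0.005,0,-0.012],"grip": 255},{"rot": [0,0,0],"xyz": [-0.008,0,-0.035],"grip": 255},{"rot": [0,0,0],"xyz": [-0.01,0,-0.06],"grip": 255},{"rot": [0,0,0],"xyz": [-0.01,0,-0.085],"grip": 255},{"rot": [0,0,0],"xyz": [-0.01,0,-0.105],"grip": 255},{"rot": [0,0,0],"xyz": [-0.01,0,-0.11],"grip": 255},{"rot": [0,0,0],"xyz": [-0.01,0,-0.11],"grip": 255},{"rot": [0,0,0],"xyz": [-0.01,0,-0.11],"grip": 255}]}}

```text
clock: 7.05
tool_pos: [0.6444, -0.1167, 0.1117]
eef_rot: [-0.0, 0.978, -0.0, -0.209]
contact_force: [0.3, -0.4, -0.5]
opening: 0.006
finger_force: 0.0
```

```bash
python3 look.py w6; python3 - <<'E'
import cv2,numpy as np;im=cv2.imread('pics/w6.png');x=cv2.resize(im,None,fx=1.4,fy=1.4,interpolation=cv2.INTER_CUBIC);cv2.imwrite('pics/w6c.png',x)
E
```

```text
7.05 [ 0.6444 -0.1167  0.1117] [[-0.912, -0.0, -0.409], [-0.0, 1.0, -0.0], [0.409, -0.0, -0.912]] [ 0.3  -0.37 -0.48]
puck,foot@.026 [[281.0, 138.0], [280.0, 150.0]]
```

View pics/w6c.png

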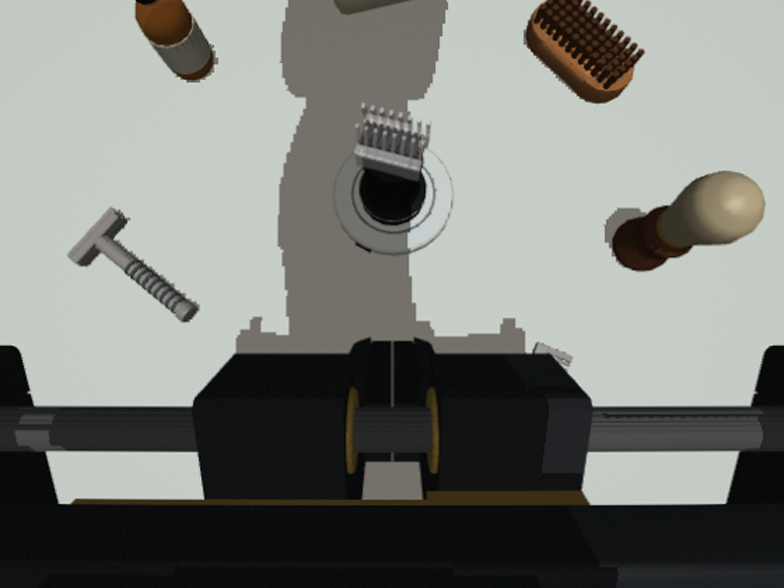

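The trimmer stands upright inside the ring, with the foot at about (393,195). The hand is clear and the bystanders in view (razor, oil, brush, shaving brush) look untouched.

```bash
python3 -c "
from plant import r
print(r.finish_job())"
```

```text
the job is handed in; nothing more can be done
None
```

The trimmer stands upright inside the printed ring, about 1.5 mm off the puck's centre by my last measurement; the hand is clear, the bystanders in the last view looked unmoved, and the job is handed in at about 7 s of the 48 s allowed, with no verdict returned.

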